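Zero the drying timer and hold the magnifier over the fresh paint

ROBOT

A 7-joint arm with a two-finger parallel gripper is mounted at the origin on the work surface. World frame = base frame: x ahead of the robot, y to its left, z up, the work surface at z = 0. Lengths are in m, angles in degrees, forces in N, time in s.
With the tool pointing down it reaches from about 0.425 to 0.8 m from the base axis. Payload 8.3 kg.
Tool frame: the origin (TCP) lies midway between the tips of the shut fingers; the grasp point (between the pads) lies behind it (ctrl.hold_point_z is the z of the grasp point in the tool frame, in m); z points along the fingers, y is the line along which they close (so a half turn about z gives the same grasp; the last joint's range is limited). The gripper opens to 85 mm and grips with 20 to 120 N. Pads are 22 mm wide; open, the fingers measure 114 mm over their backs; the gripper's body (76 mm by 85 mm) begins 54 mm behind the grasp point. The pads swing forward as they close: fully open they stand 13 mm farther back than shut.
Start: joints at [72.599, 21.967, 0.94, 78.501, -0.361, 79.538, -2.664], TCP at [0.149, -0.607, 0.231] pointing down, gripper open.
Joint ranges: [-169.22, 169.22], [-14.56, 117.87], [-87.37, 89.26], [10.42, 133.3], [-82.24, 262.24], [0.94, 117.77], [-172.7, 172.7]. Speed limits (degrees/s): [136.94, 136.94, 172.46, 172.46, 180, 180, 180].

INTERFACE

Orientations are given as a 3x3 rotation matrix whose columns are the frame's x, y, z axes.
In Python, from cell import ctrl, eyes gives the robot as it stands. The module is installed in compiled form; this text tells all that it offers.
- The arm moves only by the tool move_arm, never from a script. Its argument "targets" is one flat list of numbers, 5 for each row, row after row: the finger opening in m, from 0 to 0.0854, then the shift along the tool's x, y, z in m, then the turn about the tool's z in rad. A call has 1 to 8 rows; each row is the pose to reach, as a shift and turn from the pose commanded when the call began, along the tool's axes at that moment; what a row does not reach only later rows make up. A row lasts 1/10 s, in which the tool goes at most 50 mm and 8.59 degrees, less where a joint would pass 70% of its speed; a pose out of reach is approached as far as the arm can. A call with a gripper value outside its range is refused whole. The fingers move at their own pace and stop on an object; "squeeze" is the grip in N (left out, the last holds). Time passes only in rows, so rows that repeat a pose let the fingers close. It gives the time, the measured TCP pose, the force, the opening and the grip force at its end, in the units of the state.
- ctrl.get_state(): the state, without advancing time (a new reading comes with each control period).
- eyes.camera(name): name is "side" or "top" or "wrist"; returns (picture, depth): 480x640x3 uint8, red, green, blue; 480x640 float32, m along the optical axis (not along the pixel's ray), 0 where there is no reading.
- eyes.camera_params(name): a dict with "fx", "fy", "cx", "cy" (pixels), "D" ([k1, k2, p1, p2, k3] as OpenCV has them; the pictures are not rectified), "R" (3x3) and "t" (3): a world point X has camera coordinates R X + t. Camera axes: x right, y down, z forward; pixel columns grow to the right and rows downward; lengths in m; the calibration is good to about 2 mm. A picture is of the moment at which its call begins: read the wrist's pose just before it. camera_params takes no time and is no camera call; for the wrist camera it gives the pose at the moment of the call.
- ctrl.hand_in(): hands the job in; it is judged then, once.
Trained networks look in the newest picture that a camera, given by its name, has taken for a name from the list of things; names that differ only in an ending like _2 or _b are one class to them, and where a whole thing is asked for, a point or a joint stands for the part that bears it (a point fixed in the world has none). Each returns a list of dicts, best first, with "conf" (0 to 1); they miss things now and then, are a little off and sometimes report something else, mostly with a low value. They report only what shows in the picture. A call takes as long as a camera call. They do not tell look-alikes from the thing itself.
- eyes.cut_out(camera, query): "pixels" (480x640 bool, what is visible of it) and "position" ([row, column] in pixels, amid what is visible of it).
- eyes.spot_point(camera, query): "position" ([row, column] in pixels: a listed point, or the origin of a listed thing).
The state is a dict: "time": time; "q": joint angles; "joint_velocities": joint speeds; "joint_efforts": joint torques, N m; "tcp_pos": TCP position; "tcp_rot": TCP orientation; "wrist_force": force on the tool from outside, world axes, zero at the start; "ft_torque": the same for the moment, N m; "grip_width": finger opening in m; "grip_force": force on a finger pad.
Only numpy, scipy, OpenCV 4.12 (cv2) and the standard library are available. Lean on these libraries where they do the work, as an engineer would, in place of code of your own. Each camera call takes 0.05 s, during which the arm holds its last target. There are 200 camera calls.

TASK

The sun on the little canvas should be dry enough to check: turn the drying timer's dial anticlockwise all the way back to its zero stop, then draw the magnifier out of its slanted wooden rest, turn it level and keep it raised over the painted sun, with the lens centred on the sun and about 10 cm above the canvas. Finish while still holding it there, steady and with the lens flat, as if someone were about to look down through it. Do not touch the canvas, whose paint is fresh, and leave the eraser, the paint tube and the brush jar where they are.

Things in the scene. Friction and masses are not known exactly. Their poses are not given: they have to be found in the camera images.
- dial (a joint): angle of the timer's blue dial in rad: 0 at the zero stop (hard stop), growing clockwise seen from above as the timer is set; so it is returned by turning it anticlockwise from above. Starts between 0.7 and 1.4, stays where it is left, light friction (0.04 N m).
- dial_grip (a point): middle of the blue bar grip on the timer's dial, on the vertical turning axis, 43 mm above the table. Bar 56 mm long, 14 mm thick (the grip width), 24 mm high (29 to 53 mm above the table), on a disc 64 mm across. The point turns with the dial: x along the bar towards the end with the white line, z up.
- timer: drying timer: white puck 88 mm across, 22 mm high, with black ticks and one red tick, fixed to the table on a rubber foot; origin under its middle, z up. At zero the dial's white line points to the red tick, along this x axis.
- lens (a point): centre of the magnifier's round lens: glass in a dark rim, 70 mm across, 9 mm thick. x axis: from the lens centre along the handle to its end; z: square to the glass; y: across. Whole magnifier 185 mm long, 110 to 180 g. At first the lens stands in the rest's slot, the handle sticking out, up and towards the robot's side, about 45 degrees from vertical.
- handle (a point): a point on the middle line of the magnifier's dark wooden handle, 80 mm from the lens centre: a good place to grip. Same axes as the lens. The handle is a straight bar 18 mm wide (along y, flat sides, the grip width) and 14 mm thick (along z), reaching from 46 mm to 146 mm from the lens centre, with a 4 mm brass end; a brass neck 12 mm thick joins it to the rim.
- magnifier: the magnifier as a whole; origin and axes as lens.
- rest: slanted wooden rest, fixed to the table; origin under its middle, z up. Base 110 x 114 mm, cheeks 60 mm high, slot block up to 83 mm. The green-lined slot is 13 x 78 mm, 50 mm deep, and opens up and towards the rest's own -x, 45 degrees from vertical; the lens is drawn out straight along the magnifier's x axis, at least 55 mm.
- rest_mouth (a point): middle of the slot's mouth on the rest, 66 mm above the table. The lens centre begins 15 mm inside the slot from here.
- painting: small stretched canvas lying flat, fixed: 200 x 160 mm, 16 mm thick; origin under its middle, x along the 200 mm side towards the sky. Blue sky, green ground, a house and a yellow sun. The paint is fresh: not to be touched.
- sun (a point): centre of the yellow sun (48 mm disc with orange rays) on the painting, at the canvas's upper face, 17 mm above the table.
- eraser: bystander: white eraser in a blue sleeve, 60 x 24 x 14 mm; origin under its middle.
- tube: bystander: paint tube with orange band, lying, 90 x 26 x 15 mm; origin under its middle.
- jar: bystander: white and blue pot of brushes, 72 mm across, 95 mm high, about 200 mm to the brush tips; origin under its middle.
Mind the look-alikes: they are no part of the job. What is meant by the magnifier is not blue or turquoise, and is the larger of those in its own colour.

How it is judged:
By the outcome, as a careful person would: the job done as asked, in the order asked, and still so for the second after the job is handed in, while the arm keeps its last pose, push and grip.
It also fails if it takes over 61 s, if anything falls off the work surface, if the arm or the gripper's body presses on something with over 40 N, if the wrist force passes 120 N, or if a joint passes its speed limit or range.

## Working session

There is one attempt and no reset: what is moved stays moved. The work goes in short steps, Python scripts to look and compute and a tool call to move; the robot and the scene stay as the last step left them, time stands still between calls to the robot, and variables do not carry over. Pictures are saved under pics/ and viewed, at most 10 in all, crops included, and the job is handed in when it is done.

Besides the shell and the picture viewer there is one more tool, called after "Request:" as a command line: name --argument value ..., lists and objects as JSON in quotes. move_arm: Moves the arm, as the interface text tells. Its arguments: {"type":"object","properties":{"targets":{"type":"array"},"squeeze":{"type":"number"}},"required":["targets"]}

```bash
mkdir -p pics
cat > h.py <<'E'
import numpy as np, cv2
from cell import ctrl, eyes
def ray(P,rc):
    K=np.array([[P['fx'],0,P['cx']],[0,P['fy'],P['cy']],[0,0,1]])
    u=cv2.undistortPoints(np.array([[[rc[1],rc[0]]]],float),K,np.array(P['D']))[0,0]
    return np.array([u[0],u[1],1.])
def world(P,rc,depth):
    return np.array(P['R']).T@(ray(P,rc)*depth-np.array(P['t']))
def atz(P,rc,z):
    R=np.array(P['R']).T; c=-R@np.array(P['t']); d=R@ray(P,rc)
    return c+d*(z-c[2])/d[2]
def dep(D,rc,k=2):
    r,c=int(round(rc[0])),int(round(rc[1])); w=D[max(r-k,0):r+k+1,max(c-k,0):c+k+1]; w=w[w>0]
    return float(np.median(w)) if w.size else 0
def save(n,I): cv2.imwrite('pics/'+n,I[:,:,::-1])
E
python3 - <<'E'
from h import *
np.set_printoptions(precision=3,suppress=True)
print(ctrl.hold_point_z, ctrl.get_state()['tcp_rot'])
for cam in('top','side'):
    I,D=eyes.camera(cam);P=eyes.camera_params(cam);save(cam+'1.png',I)
    for q in('dial_grip','timer','lens','handle','rest','rest_mouth','sun','painting','eraser','tube','jar'):
        for d in eyes.spot_point(cam,q)[:3]:
            p=d['position'];z=dep(D,p)
            print(cam,q,round(d['conf'],2),np.round(p,1),world(P,p,z) if z else None)
E
```

```text
-0.0187 [[ 0.971  0.239 -0.   ]
 [ 0.239 -0.971  0.002]
 [ 0.    -0.002 -1.   ]]
top dial_grip 0.81 [239.1 124.6] [0.547 0.333 0.052]
top timer 0.66 [243.2 129.2] [0.54  0.324 0.051]
top lens 0.89 [385.  455.4] [ 0.321 -0.296  0.004]
top lens 0.82 [176.4 186.2] [0.689 0.242 0.006]
top lens 0.71 [272.8 468.8] [ 0.521 -0.299  0.072]
top handle 0.92 [156.  216.4] [0.733 0.185 0.013]
top handle 0.84 [375.5 335.3] [ 0.326 -0.073  0.011]
top handle 0.82 [301.1 478.7] [ 0.466 -0.304  0.119]
top rest 0.69 [272.2 460.5] [ 0.521 -0.283  0.074]
top rest 0.59 [272.  466.2] [ 0.522 -0.294  0.074]
top rest_mouth 0.84 [278.4 468.3] [ 0.512 -0.3    0.067]
top rest_mouth 0.57 [231.9 293.2] [0.589 0.022 0.015]
top sun 0.93 [232.6 292.1] [0.587 0.024 0.016]
top painting 0.78 [251.1 306.6] [ 0.553 -0.006  0.015]
top eraser 0.63 [330.1 412.1] [ 0.417 -0.21   0.012]
top tube 0.79 [328.6 183.1] [0.392 0.214 0.014]
top jar 0.67 [136.  302.5] [0.762 0.015 0.071]
side dial_grip 0.7 [341.8 184.5] [0.541 0.345 0.05 ]
side timer 0.92 [357.2 189.9] [0.521 0.352 0.028]
side lens 0.96 [282.1 431.4] [ 0.331 -0.141  0.006]
side lens 0.86 [198.7 406.3] [ 0.516 -0.291  0.069]
side lens 0.8 [294.8 191.6] [0.677 0.242 0.009]
side handle 0.94 [240.7 485.9] [ 0.314 -0.347  0.012]
side handle 0.7 [271.  197.1] [0.728 0.191 0.014]
side handle 0.69 [190.2 429.1] [ 0.462 -0.304  0.111]
side rest 0.88 [218.3 403.6] [ 0.494 -0.255  0.04 ]
side rest_mouth 0.78 [195.9 408.2] [ 0.519 -0.304  0.07 ]
side rest_mouth 0.34 [228.1 243.8] [0.754 0.032 0.035]
side sun 0.75 [263.3 294.7] [0.585 0.025 0.017]
side sun 0.32 [217.  403.9] [ 0.495 -0.256  0.042]
side painting 0.65 [270.2 318. ] [0.53  0.007 0.017]
side painting 0.32 [229.8 244.5] [0.757 0.028 0.026]
side eraser 0.77 [253.9 420.9] [ 0.399 -0.197  0.015]
side tube 0.76 [361.6 297.2] [0.382 0.214 0.013]
side jar 0.75 [228.2 242.9] [0.755 0.033 0.034]
```

View pics/top1.png

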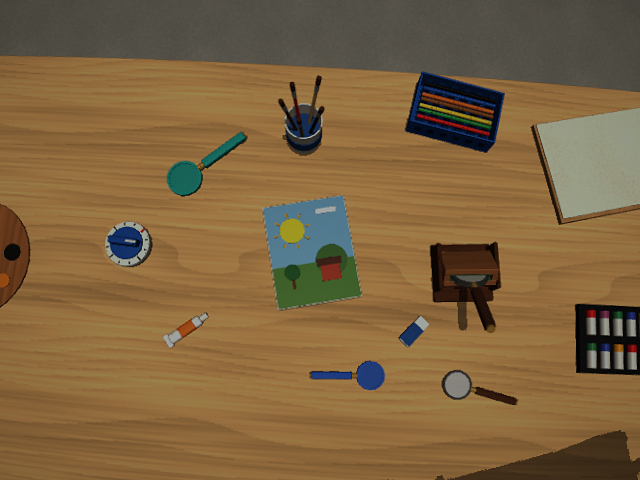

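View pics/side1.png

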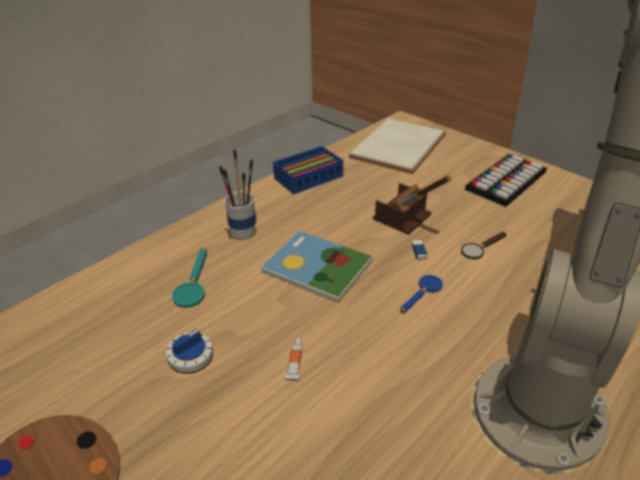

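Magnifier candidates in the top view:
- turquoise at (185,178)
- blue at (370,375)
- small brown, lying flat, at (456,385)
- brown in the rest at (470,275)

The one in the rest fits: it is dark brown, larger than the lying brown one, and stands in the slot. I'll confirm it in a crop and measure the dial and handle.

Run:
```python
from h import *
np.set_printoptions(precision=3,suppress=True)
I,D=eyes.camera('top');P=eyes.camera_params('top')
a=cv2.resize(I[205:285,85:170],(400,400),interpolation=cv2.INTER_CUBIC);b=cv2.resize(I[230:420,425:525],(400,600),interpolation=cv2.INTER_CUBIC)
a=np.vstack([a,np.zeros((200,400,3),np.uint8)]);save('crop1.png',np.hstack([a,b]))
S=I.astype(int)
# timer: red tick, white puck
sub=np.zeros(D.shape,bool);sub[215:272,98:158]=1
red=sub&(S[:,:,0]>120)&(S[:,:,1]<90)&(S[:,:,2]<90)
print('red',red.sum(),np.argwhere(red).mean(0), atz(P,np.argwhere(red).mean(0),.022))
pts=np.argwhere(sub); H=np.array([[*world(P,p,D[tuple(p)])] for p in pts])
bar=H[H[:,2]>.045]; c=(bar[:,:2].max(0)+bar[:,:2].min(0))/2
m=bar[:,:2].mean(0);u,s,v=np.linalg.svd(bar[:,:2]-m);print('bar',len(bar),m,c,np.median(bar[:,2]),v[0],np.degrees(np.arctan2(v[0,1],v[0,0])),np.ptp((bar[:,:2]-m)@v.T,axis=0))
puck=H[(H[:,2]>.013)&(H[:,2]<.03)];(cc,sz,an)=cv2.minAreaRect((puck[:,:2]*1000).astype(np.float32));print('puck',cc,sz)
# handle
pts=np.argwhere(np.ones((80,75),bool))+[262,440]
H=np.array([world(P,p,D[tuple(p)]) for p in pts]);h=H[(H[:,2]>.09)]
m=h.mean(0);u,s,v=np.linalg.svd(h-m);d=v[0]*np.sign(v[0,2]);t=(h-m)@d
print('handle',len(h),m,d,t.min(),t.max(), 'normal',v[2],'wid',np.ptp((h-m)@v.T,axis=0))
print('far end',m+d*t.max())
```

```text
red 12 [236.333 143.583] [0.56  0.307 0.022]
bar 240 [0.534 0.317] [0.457 0.17 ] 0.051398423182039604 [0.443 0.897] 63.70741813602249 [0.436 0.032]
puck (545.240234375, 339.2982177734375) (84.19198608398438, 89.45964050292969)
handle 566 [ 0.449 -0.298  0.162] [-0.106  0.28   0.954] -0.0762812044856688 0.9523426479046234 normal [-0.369  0.88  -0.299] wid [1.029 0.08  0.021]
far end [ 0.348 -0.031  1.071]
```

View pics/crop1.png

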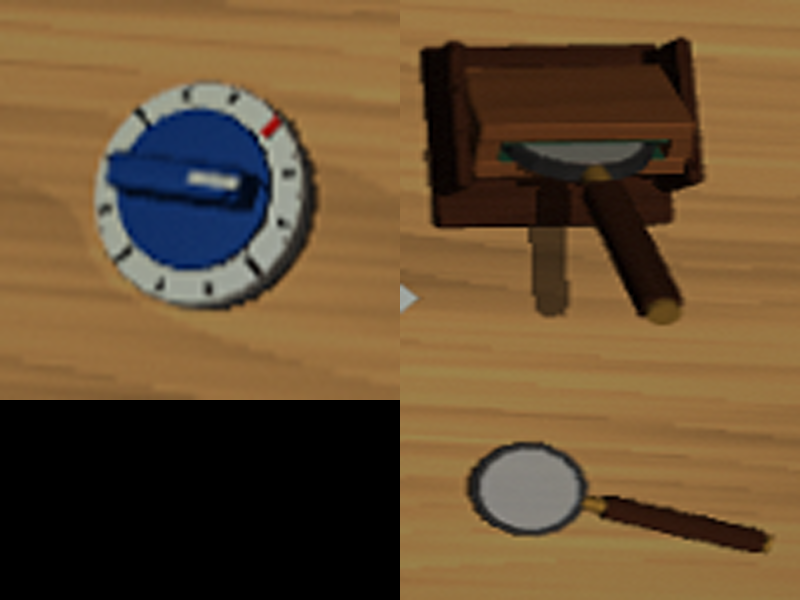

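The crop confirms it: the magnifier in the rest (470,275) has a dark wood handle with brass neck and end, and it is bigger than the lying one. The dial's white line points right, and the red tick is about 55° anticlockwise of it. I'll refine the numbers without the depth holes.

Run:
```python
from h import *
np.set_printoptions(precision=4,suppress=True)
for cam,tb,hb in(('top',(210,275,95,160),(255,335,430,505)),('side',(320,375,160,220),(165,215,385,460))):
    I,D=eyes.camera(cam);P=eyes.camera_params(cam)
    def cloud(b):
        pts=np.argwhere(np.ones((b[1]-b[0],b[3]-b[2]),bool))+[b[0],b[2]]
        pts=pts[D[pts[:,0],pts[:,1]]>.1]
        return pts,np.array([world(P,p,D[tuple(p)]) for p in pts])
    p,H=cloud(tb)
    S=I[p[:,0],p[:,1]].astype(int)
    k=(H[:,2]>.044)&(H[:,2]<.06);b=H[k,:2].astype(np.float32);r=cv2.minAreaRect(b*1000)
    m=b.mean(0);v=np.linalg.svd(b-m,full_matrices=False)[2];print(cam,'bar',k.sum(),m,r,np.median(H[k,2]),np.degrees(np.arctan2(v[0,1],v[0,0])))
    w=(S.min(1)>110);c,rad=cv2.minEnclosingCircle((H[w&(H[:,2]<.035)&(H[:,2]>.015)][:,:2]*1000).astype(np.float32));print('puck',c,rad)
    red=(S[:,0]>1.8*S[:,1])&(S[:,0]>90);red&=H[:,2]>.012
    if red.any(): rp=H[red].mean(0);print('red',rp,np.degrees(np.arctan2(*(rp[:2]-m)[::-1])))
    wl=k&(S.min(1)>110)
    if wl.any(): q=H[wl].mean(0);print('white',q,np.degrees(np.arctan2(*(q[:2]-m)[::-1])))
    p,H=cloud(hb);h=H[(H[:,2]>.088)&(H[:,2]<.25)]
    m=np.median(h,0);g=h[np.linalg.norm(h-m,axis=1)<.1]
    for _ in range(3):
        m=g.mean(0);v=np.linalg.svd(g-m,full_matrices=False)[2];d=v[0]*np.sign(v[0,2]);x=(g-m);e=np.linalg.norm(x-np.outer(x@d,d),axis=1);g=g[e<.016]
    t=(g-m)@d;print('handle',len(g),m,d,'ends',m+d*t.min(),m+d*t.max(),'n',v[2])
    for q in('rest','painting','magnifier'):
        for s in eyes.cut_out(cam,q)[:1]:
            M=s['pixels'];pp=np.argwhere(M);pp=pp[D[M]>.1];W=np.array([world(P,a,D[tuple(a)]) for a in pp])
            if q=='painting': W=W[(W[:,2]>.01)&(W[:,2]<.024)]
            print(q,len(W),s['position'],cv2.minAreaRect((W[:,:2]*1000).astype(np.float32)))
```

```text
top bar 229 [0.5444 0.3382] ((545.1026000976562, 339.02008056640625), (55.22780990600586, 14.704243659973145), 86.39078521728516) 0.0514377895087903 -93.48949
puck (545.8772583007812, 340.0438537597656) 43.431400299072266
red [0.5734 0.3117 0.0209] -42.349562972454535
white [0.5443 0.3252 0.0523] -90.0389082356346
handle 549 [ 0.4524 -0.3072  0.1305] [-0.7196 -0.0682  0.6911] ends [ 0.4958 -0.3031  0.0887] [ 0.4186 -0.3104  0.163 ] n [0.6233 0.3752 0.6861]
rest 3244 [271.7, 460.7] ((533.1840209960938, -311.5201416015625), (111.77294921875, 133.71664428710938), 2.9442410469055176)
painting 8575 [251.3, 307.7] ((553.5460815429688, -13.12738037109375), (200.75686645507812, 159.92013549804688), 13.125653266906738)
magnifier 1013 [387.1, 460.1] ((319.7630310058594, -341.57513427734375), (139.82473754882812, 51.56584548950195), 87.53474426269531)
side bar 246 [0.5434 0.3401] ((546.003173828125, 339.1379699707031), (54.351524353027344, 16.35158348083496), 84.76927185058594) 0.05248391404209871 86.53364
puck (546.2609252929688, 339.4818420410156) 44.8701171875
white [0.547  0.3214 0.0534] -79.06903315111623
handle 239 [ 0.4504 -0.3038  0.1291] [-0.7193 -0.0624  0.6919] ends [ 0.4962 -0.2998  0.0851] [ 0.4164 -0.3068  0.1618] n [-0.3128 -0.8602 -0.4028]
rest 1719 [212.8, 403.8] ((553.7006225585938, -348.9873046875), (145.265380859375, 216.5435333251953), 5.171757698059082)
painting 4123 [265.5, 319.4] ((553.3692626953125, -13.048149108886719), (200.67764282226562, 161.50941467285156), 13.010562896728516)
magnifier 983 [288.5, 196.5] ((735.6879272460938, 206.4540252685547), (69.747314453125, 203.01463317871094), 52.09270477294922)
```

Results:
- The timer is centred at (0.5455, 0.339).
- The bar points along −93.5° and the red tick lies at about −44.7°, so the dial is at about 0.85 rad.

I'm moving to the timer by way of a point ahead of the robot.

Request:
move_arm --targets '[0.05, 0.32, -0.235, 0, -0.6, 0.05, 0.32, -0.235, 0, -0.6, 0.05, 0.32, -0.235, 0, -0.6, 0.05, 0.32, -0.235, 0, -0.6, 0.05, 0.32, -0.235, 0, -0.6, 0.05, 0.32, -0.235, 0, -0.6, 0.05, 0.32, -0.235, 0, -0.6, 0.05, 0.32, -0.235, 0, -0.6]' --squeeze 40

```text
time: 2.45
tcp_pos: [0.405, -0.3004, 0.2317]
tcp_rot: [[0.667, 0.745, 0.001], [0.745, -0.667, -0.001], [0.0, 0.001, -1.0]]
wrist_force: [1.0, 0.2, -0.4]
grip_width: 0.0501
grip_force: 0.0
```

```bash
cat >> h.py <<'E'
def plan(target,xdeg):
    s=ctrl.get_state();R=np.array(s['tcp_rot']);d=np.array(target)-np.array(s['tcp_pos'])
    a=np.degrees(np.arctan2(R[1,0],R[0,0]));t=-((xdeg-a+180)%360-180)
    print('t',s['time'],'tcp',np.round(s['tcp_pos'],4),'xdeg',round(a,2),'zaxis',np.round(R[:,2],3),'F',np.round(s['wrist_force'],1),'w',round(s['grip_width'],4),'g',round(s['grip_force'],1),'q',np.round(s['q'],0))
    print('shift',np.round(R.T@d,4),'turn',round(np.radians(t),3))
E
python3 -c "
from h import *
plan([.5455,.339,.15],86.5)"
```

```text
t 2.45 tcp [ 0.405  -0.3004  0.2317] xdeg 48.2 zaxis [ 0.001 -0.001 -1.   ] F [ 1.   0.2 -0.4] w 0.0501 g 0.0 q [ 50.   8. -19.  96.   3.  76. -11.]
shift [ 0.5703 -0.3215  0.0815] turn -0.668
```

Request:
move_arm --targets '[0.05, 0.34, -0.192, 0, -0.4, 0.05, 0.34, -0.192, 0, -0.4, 0.05, 0.34, -0.192, 0, -0.4, 0.05, 0.34, -0.192, 0, -0.4, 0.05, 0.34, -0.192, 0, -0.4, 0.05, 0.34, -0.192, 0, -0.4, 0.05, 0.34, -0.192, 0, -0.4, 0.05, 0.34, -0.192, 0, -0.4]'

```text
time: 3.25
tcp_pos: [0.4875, 0.0821, 0.2319]
tcp_rot: [[0.322, 0.947, 0.001], [0.947, -0.322, 0.0], [0.001, 0.001, -1.0]]
wrist_force: [0.1, -1.0, -0.2]
grip_width: 0.0496
grip_force: 0.0
```

```bash
python3 -c "
from h import *
plan([.5455,.339,.13],86.5)"
```

```text
t 3.25 tcp [0.4875 0.0821 0.2319] xdeg 71.19 zaxis [ 0.001  0.    -1.   ] F [ 0.1 -1.  -0.2] w 0.0496 g 0.0 q [ 24.   9. -41.  97.   6.  76. -37.]
shift [ 0.2618 -0.0281  0.102 ] turn -0.267
```

Request:
move_arm --targets '[0.05, 0.262, -0.028, 0.1, -0.267, 0.05, 0.262, -0.028, 0.1, -0.267, 0.05, 0.262, -0.028, 0.1, -0.267, 0.05, 0.262, -0.028, 0.1, -0.267, 0.05, 0.262, -0.028, 0.1, -0.267, 0.05, 0.262, -0.028, 0.1, -0.267, 0.05, 0.262, -0.028, 0.1, -0.267, 0.05, 0.262, -0.028, 0.1, -0.267]'

```text
time: 4.05
tcp_pos: [0.5453, 0.3366, 0.1307]
tcp_rot: [[0.061, 0.998, -0.001], [0.998, -0.061, -0.0], [-0.0, -0.001, -1.0]]
wrist_force: [0.3, -1.3, 0.6]
grip_width: 0.0498
grip_force: 0.0
```

Run:
```python
from h import *
plan([.5455,.339,.032],86.5)
P=eyes.camera_params('wrist');I,D=eyes.camera('wrist');save('w1.png',I)
for d in eyes.spot_point('wrist','dial_grip')[:2]: print(d['conf'],d['position'],atz(P,d['position'],.043),world(P,d['position'],dep(D,d['position'])))
```

```text
t 4.05 tcp [0.5453 0.3366 0.1307] xdeg 86.48 zaxis [-0.001 -0.    -1.   ] F [ 0.3 -1.3  0.6] w 0.0498 g 0.0 q [ -6.  34. -43.  82.  23.  73. -54.]
shift [0.0025 0.0001 0.0987] turn -0.0
0.7 [243.6, 313.8] [0.54457339 0.33976312 0.043     ] [0.54485642 0.3433855  0.05373079]
```

View pics/w1.png

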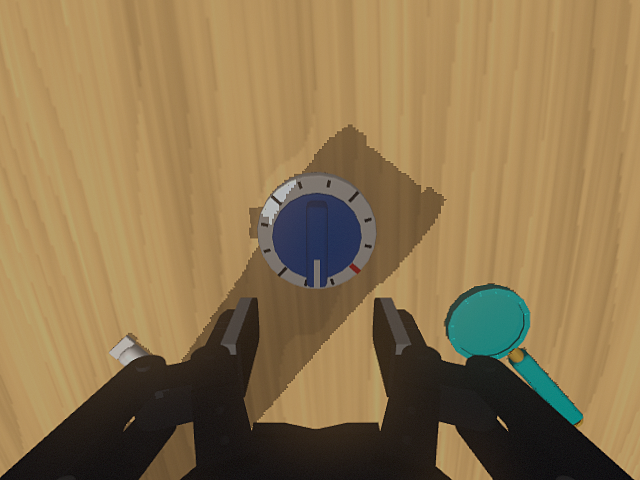

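The wrist view shows the bar at (317,235), upright and centred between the fingers. The white line points down, with the red tick at (355,267). Descending and gripping.

Request:
move_arm --targets '[0.05, 0.002, 0, 0.05, 0, 0.05, 0.002, 0, 0.085, 0, 0.05, 0.002, 0, 0.098, 0, 0.05, 0.002, 0, 0.098, 0, 0.008, 0.002, 0, 0.098, 0, 0.008, 0.002, 0, 0.098, 0, 0.008, 0.002, 0, 0.098, 0, 0.008, 0.002, 0, 0.098, 0]' --squeeze 30

```text
time: 4.95
tcp_pos: [0.5463, 0.3389, 0.036]
tcp_rot: [[0.063, 0.998, 0.002], [0.998, -0.063, 0.001], [0.001, 0.002, -1.0]]
wrist_force: [-4.3, -2.1, 8.7]
grip_width: 0.0131
grip_force: 30.8
```

Request:
move_arm --targets '[0.008, 0, 0, 0, -0.1, 0.008, 0, 0, 0, -0.2, 0.008, 0, 0, 0, -0.3, 0.008, 0, 0, 0, -0.4, 0.008, 0, 0, 0, -0.5, 0.008, 0, 0, 0, -0.6, 0.008, 0, 0, 0, -0.7, 0.008, 0, 0, 0, -0.75]'

```text
time: 5.75
tcp_pos: [0.5463, 0.3389, 0.036]
tcp_rot: [[-0.637, 0.771, 0.002], [0.771, 0.637, 0.001], [-0.0, 0.002, -1.0]]
wrist_force: [-3.5, -2.2, 8.6]
grip_width: 0.0136
grip_force: 30.8
```

```bash
python3 -c "
from h import *
plan([.5455,.339,.032],135.3);print(ctrl.get_state()['ft_torque'])"
```

```text
t 5.75 tcp [0.5463 0.3389 0.036 ] xdeg 129.6 zaxis [ 0.002  0.001 -1.   ] F [-3.5 -2.2  8.6] w 0.0136 g 30.8 q [ -2.  43. -49.  87.  34.  66. -18.]
shift [ 0.0006 -0.0005  0.004 ] turn -0.099
[-0.45862251  0.95788119 -0.02461572]
```

Request:
move_arm --targets '[0.008, 0, 0, 0, -0.05, 0.008, 0, 0, 0, -0.1, 0.008, 0, 0, 0, -0.12, 0.008, 0, 0, 0, -0.14]'

```text
time: 6.15
tcp_pos: [0.5462, 0.3389, 0.036]
tcp_rot: [[-0.736, 0.677, 0.002], [0.677, 0.736, 0.001], [-0.0, 0.002, -1.0]]
wrist_force: [-5.0, -1.8, 9.1]
grip_width: 0.0132
grip_force: 39.1
```

```bash
python3 -c "
from h import *
plan([.5455,.339,.032],135.3);print(ctrl.get_state()['ft_torque'])"
```

```text
t 6.15 tcp [0.5462 0.3389 0.036 ] xdeg 137.37 zaxis [ 0.002  0.001 -1.   ] F [-5.  -1.8  9.1] w 0.0132 g 39.1 q [ -1.  43. -50.  87.  35.  67. -11.]
shift [ 0.0006 -0.0004  0.004 ] turn 0.036
[-0.25435186  1.10240569 -0.94076963]
```

The moment about z jumped to −0.94 N m, so the dial is at the stop. Releasing and rising.

Request:
move_arm --targets '[0.05, 0, 0, 0, 0.03, 0.05, 0, 0, 0, 0.03, 0.05, 0, 0, 0, 0.03, 0.05, 0, 0, -0.05, 0.03, 0.05, 0, 0, -0.1, 0.03, 0.05, 0, 0, -0.15, 0.03, 0.05, 0, 0, -0.2, 0.03, 0.05, 0, 0, -0.2, 0.03]'

```text
time: 6.95
tcp_pos: [0.5477, 0.3406, 0.2418]
tcp_rot: [[-0.715, 0.699, 0.01], [0.699, 0.715, 0.007], [-0.002, 0.012, -1.0]]
wrist_force: [-0.0, 0.5, 0.6]
grip_width: 0.0504
grip_force: 0.0
```

Run:
```python
from h import *
I,D=eyes.camera('wrist');save('w2.png',I)
plan([.4525,-.3045,.25],5)
```

```text
t 7.0 tcp [0.547  0.3396 0.2379] xdeg 135.67 zaxis [ 0.006  0.004 -1.   ] F [ 0.3  0.5 -1.4] w 0.0498 g 0.0 q [ -0.  34. -55.  73.  27.  86.  -7.]
shift [-0.3825 -0.5267 -0.0154] turn 2.281
```

View pics/w2.png

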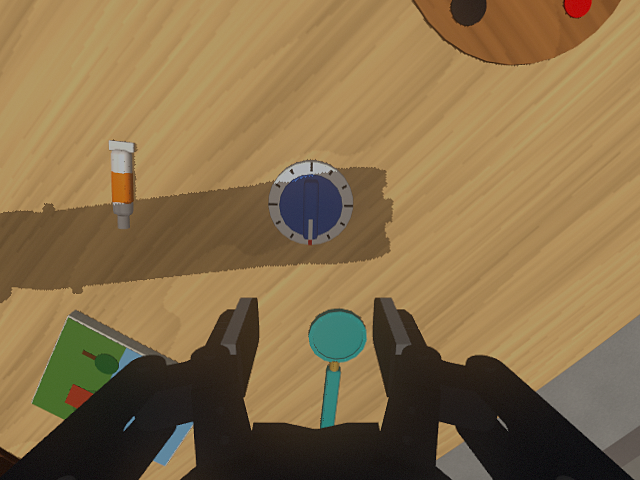

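The white line at (310,230) meets the red tick at (310,242), so the dial is at zero. Going to the rest.

Request:
move_arm --targets '[0.05, -0.19, -0.263, 0, 1.15, 0.05, -0.19, -0.263, 0, 1.15, 0.05, -0.19, -0.263, 0, 1.15, 0.05, -0.19, -0.263, 0, 1.15, 0.05, -0.19, -0.263, 0, 1.15, 0.05, -0.19, -0.263, 0, 1.15, 0.05, -0.19, -0.263, 0, 1.15, 0.05, -0.19, -0.263, 0, 1.15]'

```text
time: 7.8
tcp_pos: [0.4972, 0.011, 0.232]
tcp_rot: [[0.359, 0.933, -0.002], [0.933, -0.359, -0.002], [-0.003, -0.001, -1.0]]
wrist_force: [0.5, 0.2, 0.7]
grip_width: 0.05
grip_force: 0.0
```

```bash
python3 -c "
from h import *
plan([.4525,-.3045,.24],5)"
```

```text
t 7.8 tcp [0.4972 0.011  0.232 ] xdeg 68.94 zaxis [-0.002 -0.002 -1.   ] F [0.5 0.2 0.7] w 0.05 g 0.0 q [ 36.  10. -45.  96.   8.  77. -32.]
shift [-0.3105  0.0717 -0.0072] turn 1.116
```

Request:
move_arm --targets '[0.05, -0.31, 0.072, -0.007, 1.116, 0.05, -0.31, 0.072, -0.007, 1.116, 0.05, -0.31, 0.072, -0.007, 1.116, 0.05, -0.31, 0.072, -0.007, 1.116, 0.05, -0.31, 0.072, -0.007, 1.116, 0.05, -0.31, 0.072, -0.007, 1.116, 0.05, -0.31, 0.072, -0.007, 1.116, 0.05, -0.31, 0.072, -0.007, 1.116]'

```text
time: 8.6
tcp_pos: [0.456, -0.3033, 0.2383]
tcp_rot: [[0.996, 0.089, -0.003], [0.089, -0.996, 0.001], [-0.003, -0.001, -1.0]]
wrist_force: [0.8, 1.3, -0.3]
grip_width: 0.0501
grip_force: 0.0
```

Run:
```python
from h import *
plan([.4525,-.3045,.107],5)
P=eyes.camera_params('wrist');I,D=eyes.camera('wrist');save('w3.png',I)
for q,z in(('handle',.112),('lens',.0554),('rest_mouth',.066)):
  for d in eyes.spot_point('wrist',q)[:2]: print(q,d['conf'],d['position'],atz(P,d['position'],z),world(P,d['position'],dep(D,d['position'])))
```

```text
t 8.6 tcp [ 0.456  -0.3033  0.2383] xdeg 5.09 zaxis [-0.003  0.001 -1.   ] F [ 0.8  1.3 -0.3] w 0.0501 g 0.0 q [ 52.  14. -26.  89.   6.  78. -60.]
shift [-0.0032  0.001   0.1313] turn 0.002
handle 0.8 [293.1, 114.3] [ 0.38679511 -0.13896404  0.112     ] [ 0.33078051 -0.08050513  0.01129154]
handle 0.75 [123.7, 322.1] [ 0.53560821 -0.30022858  0.112     ] [ 0.53546946 -0.30095368  0.07268466]
lens 0.95 [137.3, 326.0] [ 0.52437936 -0.30571246  0.0554    ] [ 0.52519524 -0.30501242  0.07722945]
lens 0.81 [292.7, 164.8] [ 0.36089243 -0.15859345  0.0554    ] [ 0.334334   -0.13793085  0.00613435]
rest_mouth 0.93 [149.3, 320.9] [ 0.5145452  -0.30201081  0.066     ] [ 0.51466365 -0.30197449  0.06769646]
```

View pics/w3.png

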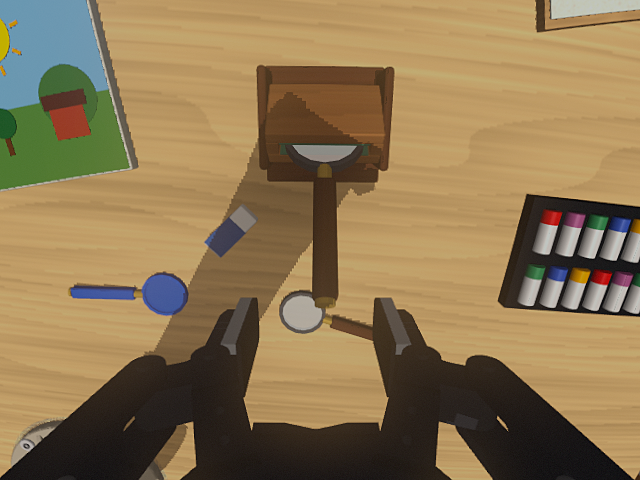

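The wrist view shows the dark handle running from (325,170) to (325,300), upright and between the fingers, with the small brown look-alike lying below it at (300,312). Descending onto the handle and gripping.

Request:
move_arm --targets '[0.05, -0.003, 0.002, 0.05, 0, 0.05, -0.003, 0.002, 0.1, 0, 0.05, -0.003, 0.002, 0.13, 0, 0.05, -0.003, 0.002, 0.13, 0, 0.01, -0.003, 0.002, 0.13, 0, 0.01, -0.003, 0.002, 0.13, 0, 0.01, -0.003, 0.002, 0.13, 0, 0.01, -0.003, 0.002, 0.13, 0]' --squeeze 60

```text
time: 9.6
tcp_pos: [0.4569, -0.3027, 0.1127]
tcp_rot: [[0.995, 0.101, 0.004], [0.101, -0.995, -0.003], [0.003, 0.004, -1.0]]
wrist_force: [-1.2, -2.6, 6.4]
grip_width: 0.0166
grip_force: 57.2
```

```bash
python3 -c "
from h import *
s=ctrl.get_state()
plan(np.array(s['tcp_pos'])+.07*np.array([-.705,-.06,.707]),5)"
```

```text
t 9.6 tcp [ 0.4569 -0.3027  0.1127] xdeg 5.79 zaxis [ 0.004 -0.003 -1.   ] F [-1.2 -2.6  6.4] w 0.0166 g 57.2 q [ 51.  20. -25.  99.   9.  63. -62.]
shift [-0.0494 -0.0006 -0.0496] turn 0.014
```

Request:
move_arm --targets '[0.01, -0.007, 0, -0.007, 0, 0.01, -0.015, 0, -0.015, 0, 0.01, -0.024, 0, -0.024, 0, 0.01, -0.033, 0, -0.033, 0, 0.01, -0.042, 0, -0.042, 0, 0.01, -0.05, 0, -0.05, 0, 0.01, -0.058, 0, -0.058, 0, 0.01, -0.058, 0, -0.058, 0]'

```text
time: 10.4
tcp_pos: [0.3972, -0.3077, 0.1695]
tcp_rot: [[0.995, 0.1, 0.001], [0.1, -0.995, -0.001], [0.0, 0.001, -1.0]]
wrist_force: [-0.5, -0.0, -1.3]
grip_width: 0.0168
grip_force: 58.1
```

Run:
```python
from h import *
plan([.45,.15,.25],10)
I,D=eyes.camera('side');save('s2.png',cv2.resize(I[60:260,330:560],(690,600)))
```

```text
t 10.4 tcp [ 0.3972 -0.3077  0.1695] xdeg 5.76 zaxis [ 0.001 -0.001 -1.   ] F [-0.5 -0.  -1.3] w 0.0168 g 58.1 q [ 57.  11. -25. 102.   5.  68. -54.]
shift [ 0.0985 -0.45   -0.0811] turn -0.074
```

View pics/s2.png

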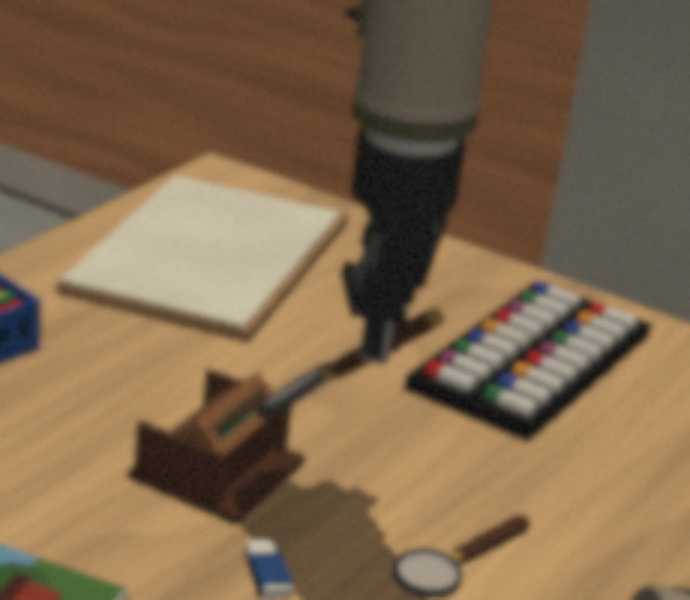

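The magnifier is out of the slot, gripped mid-handle and still at about 45°. The tool can only point down, so I'll turn the magnifier level by laying it on free table between the canvas and the timer, then regrip it flat. Raising and crossing over high.

Request:
move_arm --targets '[0.01, 0, 0, -0.045, 0, 0.01, 0, 0, -0.08, 0, 0.01, 0.018, -0.04, -0.08, 0, 0.01, 0.036, -0.08, -0.08, 0, 0.01, 0.054, -0.12, -0.08, 0, 0.01, 0.072, -0.16, -0.08, 0, 0.01, 0.09, -0.2, -0.08, 0, 0.01, 0.108, -0.24, -0.08, 0]'

```text
time: 11.25
tcp_pos: [0.4812, -0.0551, 0.248]
tcp_rot: [[0.995, 0.102, -0.0], [0.102, -0.995, 0.0], [-0.0, -0.0, -1.0]]
wrist_force: [-0.0, -0.5, -0.7]
grip_width: 0.0171
grip_force: 59.2
```

Request:
move_arm --targets '[0.01, 0.016, -0.035, 0, 0, 0.01, 0.032, -0.07, 0, 0, 0.01, 0.048, -0.105, 0, 0, 0.01, 0.064, -0.14, 0, 0, 0.01, 0.08, -0.175, 0, 0, 0.01, 0.092, -0.202, 0, 0, 0.01, 0.092, -0.202, 0, 0, 0.01, 0.092, -0.202, 0, 0]'

```text
time: 12.05
tcp_pos: [0.5517, 0.1543, 0.2475]
tcp_rot: [[0.995, 0.104, -0.002], [0.104, -0.995, 0.001], [-0.001, -0.001, -1.0]]
wrist_force: [-0.2, -0.1, -1.8]
grip_width: 0.0166
grip_force: 59.2
```

Run:
```python
from h import *
plan([.552,.152,.1],5.75)
I,D=eyes.camera('top');P=eyes.camera_params('top')
I2,_=eyes.camera('side');
save('p4.png',np.hstack([cv2.resize(I[130:380,80:380],(400,333)),cv2.resize(I2[130:380,120:420],(400,333))]))
```

```text
t 12.05 tcp [0.5517 0.1543 0.2475] xdeg 5.97 zaxis [-0.002  0.001 -1.   ] F [-0.2 -0.1 -1.8] w 0.0166 g 59.2 q [  16.   21.  -45.   84.   15.   82. -114.]
shift [0.0003 0.0024 0.1475] turn 0.004
```

View pics/p4.png

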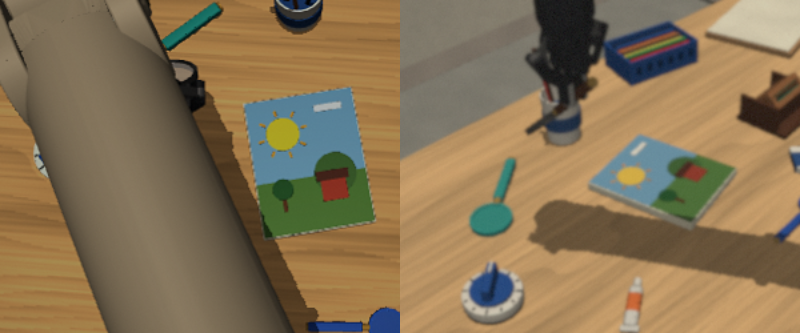

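Side view crop: the magnifier hangs from the gripper with its lens low at (530,130), and the table beneath it is clear. Lowering to touch with a lighter grip.

Request:
move_arm --targets '[0.01, 0, 0.001, 0.04, 0, 0.01, 0, 0.001, 0.08, 0, 0.01, 0, 0.001, 0.11, 0, 0.01, 0, 0.001, 0.13, 0, 0.01, 0, 0.001, 0.148, 0, 0.01, 0, 0.001, 0.158, 0, 0.01, 0, 0.001, 0.163, 0, 0.01, 0, 0.001, 0.163, 0]' --squeeze 30

```text
time: 12.95
tcp_pos: [0.5526, 0.1512, 0.0857]
tcp_rot: [[0.995, 0.1, 0.001], [0.1, -0.995, -0.0], [0.001, 0.001, -1.0]]
wrist_force: [-0.1, -1.7, -1.0]
grip_width: 0.0168
grip_force: 59.3
```

Request:
move_arm --targets '[0.01, -0.003, 0, 0.01, 0, 0.01, -0.01, 0, 0.018, 0, 0.01, -0.017, 0, 0.025, 0, 0.01, -0.021, 0, 0.032, 0, 0.01, -0.025, 0, 0.04, 0, 0.01, -0.025, 0, 0.04, 0]' --squeeze 25

```text
time: 13.55
tcp_pos: [0.5265, 0.1495, 0.0451]
tcp_rot: [[0.995, 0.102, -0.001], [0.102, -0.995, -0.0], [-0.001, 0.0, -1.0]]
wrist_force: [-3.2, -0.4, 3.4]
grip_width: 0.0167
grip_force: 58.1
```

Request:
move_arm --targets '[0.01, -0.003, 0, 0.008, 0, 0.01, -0.006, 0, 0.015, 0, 0.01, -0.008, 0, 0.022, 0, 0.01, -0.01, 0, 0.029, 0, 0.01, -0.012, 0, 0.036, 0, 0.01, -0.012, 0, 0.04, 0, 0.01, -0.012, 0, 0.04, 0]'

```text
time: 14.25
tcp_pos: [0.5149, 0.1483, 0.0046]
tcp_rot: [[0.995, 0.102, -0.001], [0.102, -0.995, -0.0], [-0.001, -0.0, -1.0]]
wrist_force: [-1.5, -0.1, 3.0]
grip_width: 0.0167
grip_force: 57.8
```

Run:
```python
from h import *
plan([.552,.152,.004],5.75)
I2,D=eyes.camera('side');P=eyes.camera_params('side')
save('p5.png',cv2.resize(I2[200:360,170:370],(750,600)))
```

```text
t 14.25 tcp [0.5149 0.1483 0.0046] xdeg 5.84 zaxis [-0.001 -0.    -1.   ] F [-1.5 -0.1  3. ] w 0.0167 g 57.8 q [  13.   30.  -40.  105.   24.   53. -123.]
shift [0.0373 0.0001 0.0006] turn 0.002
```

View pics/p5.png

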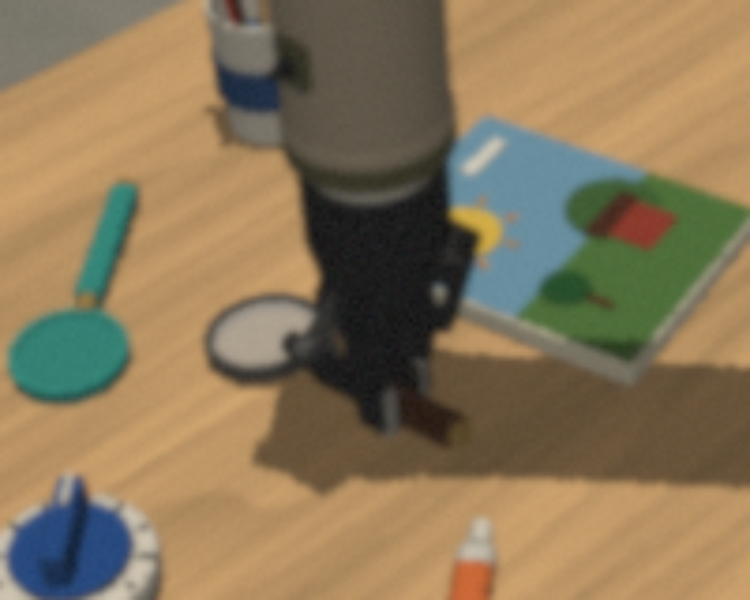

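The magnifier is nearly flat on the table (lens at (265,340) in the crop), clear of everything. I'll release it and regrip at about 80 mm from the lens.

Request:
move_arm --targets '[0.045, 0, 0, 0, 0, 0.045, 0, 0, 0, 0, 0.045, 0, 0, 0, 0, 0.045, 0.008, 0, -0.002, 0, 0.045, 0.016, 0, 0, 0, 0.045, 0.016, 0, 0.001, 0, 0.045, 0.016, 0, 0.001, 0]'

```text
time: 15.0
tcp_pos: [0.5313, 0.1501, 0.004]
tcp_rot: [[0.995, 0.101, -0.001], [0.101, -0.995, 0.0], [-0.0, -0.0, -1.0]]
wrist_force: [0.0, -0.2, -0.3]
grip_width: 0.0446
grip_force: 0.0
```

Run:
```python
from h import *
plan([.552,.152,.004],5.75)
for cam in ('side','wrist','top'):
    P=eyes.camera_params(cam);I,D=eyes.camera(cam)
    for q in('lens','handle'):
        for d in eyes.spot_point(cam,q)[:3]: print(cam,q,round(d['conf'],2),np.round(d['position']),np.round(atz(P,d['position'],.006),4))
```

```text
t 15.0 tcp [0.5313 0.1501 0.004 ] xdeg 5.82 zaxis [-0.001  0.    -1.   ] F [ 0.  -0.2 -0.3] w 0.0446 g 0.0 q [  12.   32.  -40.  103.   25.   54. -122.]
shift [ 0.0208  0.0002 -0.    ] turn 0.001
side lens 0.78 [288. 238.] [0.6241 0.1593 0.006 ]
side lens 0.73 [251. 474.] [ 0.3192 -0.3002  0.006 ]
side lens 0.66 [285. 430.] [ 0.3286 -0.132   0.006 ]
side handle 0.84 [305. 270.] [0.5355 0.1446 0.006 ]
side handle 0.8 [298. 419.] [ 0.3211 -0.081   0.006 ]
side handle 0.71 [268. 196.] [0.7478 0.1812 0.006 ]
wrist lens 0.76 [114. 314.] [0.6141 0.1597 0.006 ]
wrist handle 0.62 [308. 321.] [0.5344 0.149  0.006 ]
top lens 0.73 [178. 186.] [0.6864 0.243  0.006 ]
top lens 0.72 [372. 371.] [ 0.3366 -0.139   0.006 ]
top lens 0.72 [275. 463.] [ 0.5276 -0.3058  0.006 ]
top handle 0.83 [395. 488.] [ 0.3063 -0.3561  0.006 ]
top handle 0.67 [156. 218.] [0.7355 0.1822 0.006 ]
```

The lens is at about (0.614, 0.160), so the fingers are 83 mm along the handle. Gripping firmly and lifting.

Request:
move_arm --targets '[0.005, 0, 0, 0.001, 0, 0.005, 0, 0, 0.001, 0, 0.005, 0, 0, 0.001, 0, 0.005, 0, 0, 0.001, 0, 0.005, 0, 0, 0.001, 0]' --squeeze 110

```text
time: 15.95
tcp_pos: [0.5312, 0.15, 0.0035]
tcp_rot: [[0.995, 0.102, 0.0], [0.102, -0.995, -0.0], [-0.0, 0.0, -1.0]]
wrist_force: [-3.1, 0.2, 4.6]
grip_width: 0.015
grip_force: 108.7
```

Request:
move_arm --targets '[0.005, 0, 0, -0.02, 0, 0.005, 0, 0, -0.05, 0, 0.005, 0, 0, -0.08, 0, 0.005, 0, 0, -0.11, 0, 0.005, 0, 0, -0.14, 0, 0.005, 0, 0, -0.15, 0, 0.005, 0, 0, -0.15, 0]'

```text
time: 16.65
tcp_pos: [0.532, 0.1502, 0.1544]
tcp_rot: [[0.995, 0.101, 0.003], [0.101, -0.995, 0.0], [0.003, -0.0, -1.0]]
wrist_force: [-0.0, 0.3, -3.1]
grip_width: 0.0146
grip_force: 108.2
```

```bash
cat > lens.py <<'E'
from h import *
def lens(sun=False):
    np.set_printoptions(precision=4,suppress=True)
    s=ctrl.get_state();R=np.array(s['tcp_rot']);t=np.array(s['tcp_pos'])
    P=eyes.camera_params('wrist');I,D=eyes.camera('wrist')
    for d in eyes.cut_out('wrist','magnifier')[:2]:
        pp=np.argwhere(d['pixels']);z=D[pp[:,0],pp[:,1]];pp=pp[z>.05]
        W=np.array([world(P,a,D[tuple(a)]) for a in pp])
        T=(W-t)@R; k=(np.abs(T[:,0]-.083)<.05)&(np.abs(T[:,1])<.05)&(np.abs(T[:,2])<.05)
        T=T[k]
        if len(T)<100: continue
        A=np.c_[T[:,:2],np.ones(len(T))]
        g=np.ones(len(T),bool)
        for _ in range(4):
            c=np.linalg.lstsq(A[g],T[g,2],rcond=None)[0];e=A@c-T[:,2];g=np.abs(e)<.004
        cc,r=cv2.minEnclosingCircle((T[g][:,:2]*1000).astype(np.float32))
        print('mask',round(d['conf'],2),len(T),g.sum(),'plane slopes deg (tool x,y)',np.degrees(np.arctan(c[:2])),'enc circle',cc,r)
        L=np.array([cc[0]/1000,cc[1]/1000,c[:2]@np.array(cc)/1000+c[2]]);print('lens top, tool',L,'world',t+R@L)
    for d in eyes.spot_point('wrist','lens')[:1]: print('spot',d['conf'],d['position'],world(P,d['position'],dep(D,d['position'])))
    return I,D,P
E
python3 - <<'E'
from lens import *
plan([.5,.01,.15],5.8);lens()
for cam in('top','side'):
    I,D=eyes.camera(cam);P=eyes.camera_params(cam)
    for q in('sun','timer'):
        for d in eyes.spot_point(cam,q)[:1]: print(cam,q,d['conf'],atz(P,d['position'],.017))
E
```

```text
t 16.65 tcp [0.532  0.1502 0.1544] xdeg 5.82 zaxis [ 0.003  0.    -1.   ] F [-0.   0.3 -3.1] w 0.0146 g 108.2 q [  17.   22.  -45.   95.   16.   70. -116.]
shift [-0.0461  0.1362  0.0042] turn 0.0
mask 0.86 32430 32357 plane slopes deg (tool x,y) [ 2.6882 -0.0787] enc circle (76.08109283447266, -1.2689732313156128) 43.88520431518555
lens top, tool [ 0.0761 -0.0013 -0.0054] world [0.6076 0.1592 0.16  ]
spot 0.97 [1.9, 209.2] [0.6881 0.2425 0.0086]
top sun 0.84 [0.5902 0.0275 0.017 ]
top timer 0.66 [0.5475 0.3357 0.017 ]
side sun 0.85 [0.58  0.03  0.017]
side timer 0.94 [0.5364 0.3458 0.017 ]
```

```bash
sed -i 's/k=(np.abs(T\[:,0\]-.083)<.05)/k=(T[:,0]>.058)\&(T[:,0]<.14)/' lens.py
cat >> lens.py <<'E'
def sun():
    for cam,b in(('top',(200,265,265,320)),('side',(245,285,270,320))):
        I=cv2.imread(f'pics/{cam}1.png').astype(int);P=eyes.camera_params(cam)
        m=np.zeros(I.shape[:2],np.uint8);s=I[b[0]:b[1],b[2]:b[3]]
        m[b[0]:b[1],b[2]:b[3]]=(s[:,:,2]>130)&(s[:,:,1]>.75*s[:,:,2])&(s[:,:,0]<.5*s[:,:,2])
        m=cv2.morphologyEx(m,cv2.MORPH_OPEN,np.ones((5,5),np.uint8))
        W=np.array([atz(P,p,.017)[:2] for p in np.argwhere(m)]);print(cam,'sun',len(W),W.mean(0),np.ptp(W,axis=0))
E
python3 - <<'E'
from lens import *
I,D,P=lens();sun()
save('w6.png',I)
E
```

```text
spot 0.94 [0.6, 208.4] [0.6867 0.2423 0.0083]
top sun 459 [0.591  0.0256] [0.0456 0.0446]
side sun 184 [0.5927 0.0241] [0.0428 0.0424]
```

View pics/w6.png

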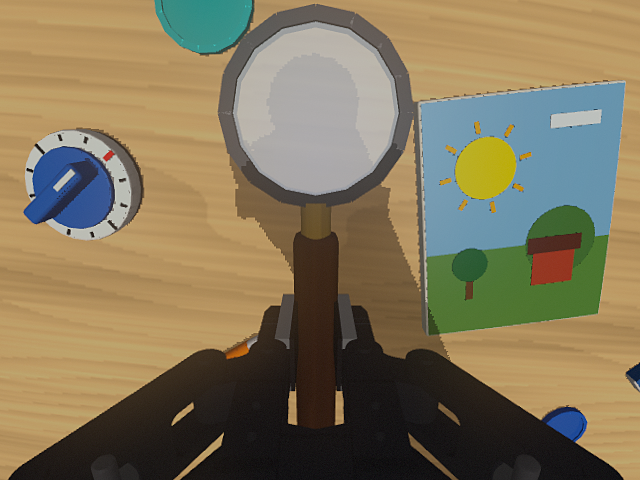

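The lens is held flat ahead of the gripper, centred near (316,105) and framed by its dark rim. The sun is at (486,168). I'll fit the lens plane and centre from depth.

```bash
cat >> lens.py <<'E'
def fit():
    s=ctrl.get_state();R=np.array(s['tcp_rot']);t=np.array(s['tcp_pos'])
    P=eyes.camera_params('wrist');I,D=eyes.camera('wrist')
    pp=np.argwhere((D>.05)&(D<.3));pp=pp[(pp[:,0]<215)&(pp[:,1]>190)&(pp[:,1]<440)]
    T=(np.array([world(P,a,D[tuple(a)]) for a in pp])-t)@R
    T=T[(T[:,0]>.03)&(T[:,0]<.15)&(np.abs(T[:,1])<.05)&(np.abs(T[:,2])<.04)]
    c=np.linalg.lstsq(np.c_[T[:,:2],np.ones(len(T))][T[:,0]>.052],T[T[:,0]>.052,2],rcond=None)[0]
    w=T[np.abs(T[:,1])>.015]; lo,hi=w[:,1].min(),w[:,1].max()
    hx=T[:,0].max(); cx=hx-(hi-lo)/2
    print('n',len(T),'slope deg',np.degrees(np.arctan(c[:2])),'resid',np.std(np.c_[T[:,:2],np.ones(len(T))]@c-T[:,2]),'y',lo,hi,'xmax',hx,'cx35',hx-.035)
    for q in('lens','handle'):
        print(q,[(round(d['conf'],2),np.round(d['position'])) for d in eyes.spot_point('wrist',q)[:3]])
    L=np.array([hx-.035,(lo+hi)/2,0]);L[2]=c@[L[0],L[1],1]
    print('lens top tool',L,'world',t+R@L); return t+R@L
E
python3 - <<'E'
from lens import *
w=fit();s=ctrl.get_state();plan(np.array(s['tcp_pos'])+[.5918-w[0],.0248-w[1],0],5.8)
E
```

```text
n 31117 slope deg [ 1.8592623 -0.0620365] resid 0.0011259775496649171 y -0.03600325872791337 0.03452567597614787 xmax 0.11961183559915126 cx35 0.08461183559915125
lens [(0.96, array([113., 312.])), (0.86, array([429., 564.])), (0.72, array([  1., 208.]))]
handle [(0.92, array([310., 313.]))]
lens top tool [ 0.08461184 -0.00073879 -0.0049647 ] world [0.61525393 0.15937031 0.15810326]
t 17.4 tcp [0.5313 0.15   0.1533] xdeg 5.83 zaxis [ 0.  0. -1.] F [ 0.4  1.3 -1.7] w 0.0148 g 108.2 q [  17.   22.  -45.   95.   16.   70. -116.]
shift [-0.037   0.1315 -0.    ] turn 0.001
```

Request:
move_arm --targets '[0.005, -0.005, 0.018, 0, 0, 0.005, -0.011, 0.04, 0, 0, 0.005, -0.019, 0.068, 0, 0, 0.005, -0.027, 0.096, 0, 0, 0.005, -0.034, 0.12, 0.01, 0, 0.005, -0.037, 0.131, 0.02, 0, 0.005, -0.037, 0.131, 0.03, 0, 0.005, -0.037, 0.131, 0.036, 0]'

```text
time: 18.2
tcp_pos: [0.5074, 0.0171, 0.1163]
tcp_rot: [[0.995, 0.102, -0.001], [0.102, -0.995, 0.001], [-0.001, -0.001, -1.0]]
wrist_force: [0.2, 0.4, -1.6]
grip_width: 0.0144
grip_force: 108.2
```

Request:
move_arm --targets '[0.005, 0, 0, 0, 0, 0.005, 0, 0, 0, 0, 0.005, 0, 0, 0, 0, 0.005, 0, 0, 0, 0]'

```text
time: 18.6
tcp_pos: [0.5081, 0.0165, 0.1177]
tcp_rot: [[0.995, 0.103, 0.001], [0.103, -0.995, 0.0], [0.001, -0.0, -1.0]]
wrist_force: [1.2, 0.3, -1.0]
grip_width: 0.0146
grip_force: 108.2
```

Run:
```python
from lens import *
w=fit();s=ctrl.get_state();plan(np.array(s['tcp_pos'])+[.5918-w[0],.0248-w[1],.1205-w[2]],5.8)
for cam in('top','side'):
    I,D=eyes.camera(cam);P=eyes.camera_params(cam)
    print(cam,[(round(d['conf'],2),atz(P,d['position'],.117)) for d in eyes.spot_point(cam,'lens')[:4]])
    for q in('eraser','tube','jar'): print(q,[np.round(d['position']) for d in eyes.spot_point(cam,q)[:1]])
```

```text
n 31128 slope deg [ 1.82170526 -0.06898379] resid 0.0011206187902387049 y -0.036052858079943156 0.03464743858660671 xmax 0.11974689009287144 cx35 0.08474689009287144
lens [(0.84, array([113., 315.])), (0.84, array([442., 613.])), (0.47, array([430., 465.]))]
handle [(0.58, array([311., 316.])), (0.56, array([432., 399.]))]
lens top tool [ 0.08474689 -0.00070271 -0.00498783] world [0.59231517 0.02588616 0.12278075]
t 18.75 tcp [0.5079 0.016  0.1176] xdeg 5.84 zaxis [ 0. -0. -1.] F [ 0.7  0.3 -1.5] w 0.0145 g 108.2 q [  31.   18.  -43.  104.   13.   63. -100.]
shift [-0.0006  0.001   0.0023] turn 0.001
top [(0.83, array([0.65456407, 0.21250858, 0.117     ])), (0.77, array([ 0.32113288, -0.26667107,  0.117     ])), (0.72, array([ 0.33456162, -0.13128485,  0.117     ]))]
eraser [array([330., 413.])]
tube [array([325., 183.])]
jar [array([136., 302.])]
side [(0.87, array([0.57568503, 0.29765448, 0.117     ])), (0.71, array([ 0.25784607, -0.16331496,  0.117     ])), (0.66, array([ 0.26608422, -0.02429474,  0.117     ])), (0.56, array([0.59674653, 0.024406  , 0.117     ]))]
eraser [array([252., 418.])]
tube []
jar [array([229., 243.])]
```

Request:
move_arm --targets '[0.005, -0.001, 0.001, 0.002, 0, 0.005, -0.001, 0.001, 0.002, 0, 0.005, -0.001, 0.001, 0.002, 0, 0.005, -0.001, 0.001, 0.002, 0, 0.005, -0.001, 0.001, 0.002, 0, 0.005, -0.001, 0.001, 0.002, 0, 0.005, -0.001, 0.001, 0.002, 0, 0.005, -0.001, 0.001, 0.002, 0]'

```text
time: 20.05
tcp_pos: [0.5069, 0.0148, 0.1154]
tcp_rot: [[0.995, 0.102, 0.0], [0.102, -0.995, 0.0], [0.0, -0.0, -1.0]]
wrist_force: [0.6, -0.3, -1.3]
grip_width: 0.0148
grip_force: 108.2
```

Run:
```python
from lens import *
print(fit()); print(np.abs(ctrl.get_state()['joint_velocities']).max()); print(ctrl.hand_in())
```

```text
n 31135 slope deg [ 1.84618048 -0.05521455] resid 0.0011227664087872576 y -0.03612563140824612 0.03456441922068408 xmax 0.11978706470234185 cx35 0.08478706470234185
lens [(0.65, array([449., 612.])), (0.64, array([431., 460.]))]
handle [(0.74, array([311., 319.])), (0.51, array([432., 398.]))]
lens top tool [ 0.08478706 -0.00078061 -0.00497098] world [0.59114395 0.02421353 0.12033662]
[0.59114395 0.02421353 0.12033662]
0.12266298499865064
the job is handed in; nothing more can be done
None
```

The job is handed in at about 20 s: the dial is back at its zero stop, and the magnifier is held steady with its lens within about 1 mm of the sun's centre, about 10 cm above the canvas and within 2° of level.

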